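# Put the roll of sealing film away from the bench stand

### The job

The sealing film is finished with: turn the keeper bar on the roll stand fully open, draw the tall narrow roll straight up off its spindle and lower it, upright, onto the floor of the empty compartment of the divided tray (do not drop it in). Then turn the keeper bar fully back over the spindles, so that the squat roll left on the stand stays secured, and leave the stand, the tray and everything else where they are.

Things in the scene. Friction and masses are not known exactly. Their poses are not given: they have to be found in the camera images.
- stand: Loose heavy grey roll stand (3.6 kg): base plate 120 mm (x) by 270 mm (y), top face 12 mm above the bench. Two upright steel spindles, 16 mm diameter, at y = +80 and -80 mm, tips 118 mm above the bench; between them at y = 0 a pillar, 18 mm diameter, carries the keeper bar. Origin: centre of the underside; z up.
- keeper (a joint): Angle (rad) of the keeper bar about the pillar, 0 to 1.57 between stops; friction (0.05 N m) holds it. 0: along the stand's y, over both spindles, knob end at +y. Grows as the knob swings from the stand's +y to its -x side (anticlockwise from above). 1.57: along the stand's x, both spindles free. Starts at 0 to 0.3. Bar 200 x 16 x 10 mm, 126 to 136 mm above the bench; hub 26 mm wide, up to 145 mm.
- keeper_knob (a point): Centre of the top of the black upright knob on the keeper bar, 88 mm from the pillar axis: 18 mm diameter, standing 32 mm above the bar (136 to 168 mm above the bench).
- film_roll: The tall narrow roll: off-white film on a cardboard core, 60 mm outside diameter, 100 mm tall, bore 26 mm, 0.2 to 0.4 kg. It stands loosely on either one of the spindles, underside on the base plate, top 112 mm above the bench, spindle tip 6 mm above its top. Origin: centre of its underside, z along its axis.
- tape_roll: The squat roll, beige tape wound on a cardboard core: 84 mm outside diameter, 50 mm tall, bore 26 mm, on the other spindle. It stays there. Origin: centre of its underside.
- tray: Loose grey divided tray, 212 by 212 mm, 50 mm high, floor and walls 5 mm thick, with a cross wall making four equal compartments of about 98 by 98 mm. Three hold a brown bottle (108 mm tall), a jar (72 mm) and a glass staining jar (86 mm). Origin: centre of its underside, z up.
- bay (a point): Centre of the floor of the tray's empty compartment (the one at -x, -y in the tray's frame), 5 mm above the bench; axes as the tray's.
- reagent: Bystander: brown bottle with black cap in the tray, 54 mm diameter, 108 mm tall. Origin: centre of its underside.
- specimen: Bystander: clear jar with lid in the tray, 58 mm diameter, 72 mm tall. Origin: centre of its underside.
- stain_jar: Bystander: glass staining jar with slides in the tray, 68 by 60 mm, 86 mm tall. Origin: centre of its underside.
- flask: Bystander: conical glass flask, 82 mm diameter, 131 mm tall, at the back. Origin: centre of its underside.
- wash_bottle: Bystander: white wash bottle, 68 mm diameter, 205 mm tall with its spout, at the left. Origin: centre of its underside.
- beaker: Bystander: glass beaker, 72 mm diameter, 95 mm tall, at the right. Origin: centre of its underside.
- petri_stack: Bystander: three stacked culture dishes, 92 mm diameter, 48 mm tall, near the robot. Origin: centre of its underside.
- slide_box: Bystander: pale blue slide box, 95 by 160 mm, 34 mm tall, near the robot. Origin: centre of its underside.
- marker: Bystander: marker pen, 145 mm long, 16 mm thick, lying between stand and tray. Origin: near its middle, on the bench.

How it is judged:
By the outcome, as a careful person would: the job done as asked, in the order asked, and still so for the second after the job is handed in, with the robot touching nothing.
It also fails if it takes over 70 s, if anything falls off the work surface, if the arm or the gripper's body presses on something with over 40 N, if the wrist force passes 120 N, or if a joint passes its speed limit or range.

### The arm

A 6-joint arm with a two-finger parallel gripper is mounted at the origin on the work surface. World frame = base frame: x ahead of the robot, y to its left, z up, the work surface at z = 0. Lengths are in m, angles in rad, forces in N, time in s.
With the tool pointing down it reaches from about 0.375 to 0.975 m from the base axis. Payload 3.8 kg.
Tool frame: the origin (TCP) lies midway between the tips of the shut fingers; the grasp point (between the pads) lies 19 mm behind it; x points along the fingers, y is the direction in which the jaws open and shut, and the axes are right-handed (so a half turn about x gives the same grasp; the last joint's range is limited). The gripper opens to 88 mm and grips with 3 to 60 N. Pads are 18 mm wide; open, the fingers measure 123 mm over their backs; the gripper's body (75 mm by 187 mm) begins 45 mm behind the grasp point.
Start: joints at [1.09, 0.264, 1.604, -0, 1.274, -0.037], TCP at [0.29, 0.61, 0.205] pointing down, gripper open.
Joint ranges: [-2.63, 2.63], [-0.94, 2.18], [0.31, 2.57], [-1.31, 4.45], [0, 2.66], [-2.55, 2.55]. Speed limits (rad/s): [2.57, 2.57, 3.14, 3.14, 3.14, 3.14].

### API

Orientations are given as a rotation vector (axis times angle).
In Python, from cell import manip, inverse_kinematics, cams, order gives the robot as it stands. Calls block until the motion is done:
- manip.move_pose(position, orientation): joint-space move of the TCP to a pose.
- manip.move_linear(position, rate=0.15, rot=None): straight line of the TCP; rot=None keeps the orientation; rate is the mean speed in m/s.
- manip.set_joints(angles): joint-space move.
- manip.set_gripper(opening, force=None): finger opening in m; force is the grip in N (None keeps the last); returns when the fingers have stopped.
- manip.dwell(seconds).
- inverse_kinematics(position, orientation): joint angles nearest the present ones, or None.
- manip.state(): the state.
- cams.capture(name): name is "scene" or "top" or "wrist"; returns a dict with "image" (400x640x3 uint8, blue, green, red), "z_map" (400x640 float32, m along the optical axis (not along the pixel's ray), 0 where there is no reading), "intrinsics" (3x3 intrinsics, pixels), "position" and "orientation" of the camera in the world; the wrist camera has in their place "T_tool_cam" (4x4, takes a point from camera to tool coordinates, whose origin is the TCP and whose axes are the tool frame's). Camera axes: x right, y down, z forward; pixel columns grow to the right and rows downward; lengths in m; the calibration is good to about 2 mm. A picture is of the moment at which its call begins: read the wrist's pose just before it.
A pose or a line that the arm cannot do raises manip.IKError and nothing moves.
- order.close_job(): hands the job in, once; it reports no verdict.
The state is a dict: "clock": time; "joint_pos": joint angles; "joint_velocities": joint speeds; "tau": joint torques, N m; "tool_pos": TCP position; "tcp_rot": TCP orientation; "contact_force": force on the tool from outside, world axes, zero at the start; "moment": the same for the moment, N m; "gripper_width": finger opening in m.
Only numpy, scipy, OpenCV 4.12 (cv2) and the standard library are available. Lean on these libraries where they do the work, as an engineer would, in place of code of your own. Each camera call takes 0.05 s, during which the arm holds its last target. There are 200 camera calls.

## Working session

There is one attempt and no reset: what is moved stays moved. The work goes in short steps, each a Python script; the robot and the scene stay as the last script left them, time stands still between calls to the robot, and variables do not carry over. Pictures are saved under pics/ and viewed, about 8 in all and at most 12, crops included, and the job is handed in when it is done.

```bash
mkdir -p pics; ls; python3 - <<'E'
from cell import manip,cams
import cv2,numpy as np
for n in("top","scene"):
    c=cams.capture(n); cv2.imwrite(f"pics/{n}0.png",c["image"]); np.savez(f"{n}0.npz",**c)
    print(n,c["intrinsics"].tolist(),c["position"],c["orientation"],(c["z_map"]>0).mean())
print(manip.state())
E
```

```text
pics
top [[494.1576970466574, 0.0, 320.0354532362611], [0.0, 494.1576970466574, 195.82497523171887], [0.0, 0.0, 1.0]] [ 0.43266402 -0.01267532  1.65182532] [-2.17322375  2.18736739 -0.07241097] 0.9959453125
scene [[412.64457372592, 0.0, 324.96220410934836], [0.0, 412.64457372592, 199.65151546610795], [0.0, 0.0, 1.0]] [0.95309587 0.57154918 1.07078062] [-0.88267501 -2.66790434  0.8924489 ] 0.99607421875
{'clock': 0.1, 'joint_pos': array([ 1.09009849e+00,  2.64709999e-01,  1.60521454e+00, -7.80943483e-06,
        1.27366771e+00, -3.69013868e-02]), 'joint_velocities': array([-0.00031892, -0.00134993, -0.00173518,  0.00028528,  0.00112309,
        0.00120045]), 'tau': array([-1.17748905e-04, -5.03618932e+01, -3.58071971e+01,  7.30836438e-02,
        2.33991008e-02, -3.45583248e-05]), 'tool_pos': array([0.28951156, 0.60899725, 0.20360323]), 'tcp_rot': array([ 0.34653069,  1.5431379 , -0.3495908 ]), 'contact_force': array([ 1.08875581, -0.71090154,  1.08477997]), 'moment': array([0.01007706, 0.02335736, 0.01146456]), 'gripper_width': 0.08790260782772871}
```

View pics/top0.png

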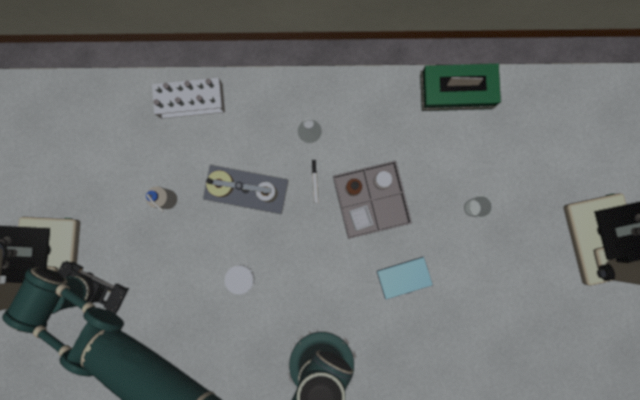

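View pics/scene0.png

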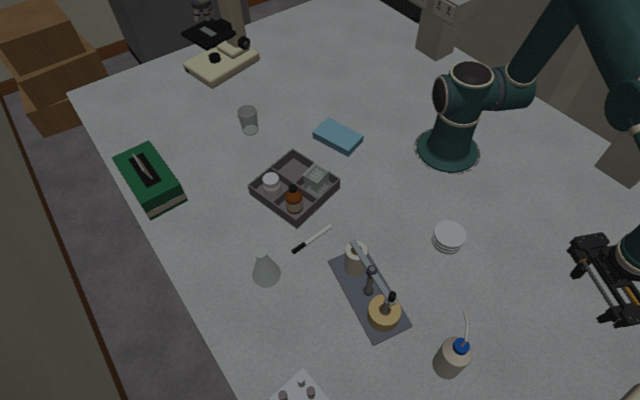

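The top view shows the stand at about (246,189), with the knob and tape roll at its left end (214,183) and the film roll at the right end (265,190). The tray is at (372,200) with its empty compartment at (391,211), and the marker lies between them at (315,180). The scene view agrees with this.

```bash
cat > h.py <<'E'
import numpy as np,cv2
from scipy.spatial.transform import Rotation as R
def cam_pose(c,st=None):
    if "T_tool_cam" in c:
        T=np.eye(4);T[:3,:3]=R.from_rotvec(st["tcp_rot"]).as_matrix();T[:3,3]=st["tool_pos"]
        T=T@c["T_tool_cam"];return T[:3,:3],T[:3,3]
    return R.from_rotvec(c["orientation"]).as_matrix(),np.array(c["position"])
def cloud(c,st=None):
    Rm,p=cam_pose(c,st);K=c["intrinsics"];v,u=np.mgrid[:400,:640];z=c["z_map"]
    P=np.stack([(u-K[0,2])/K[0,0]*z,(v-K[1,2])/K[1,1]*z,z],-1)
    return P@Rm.T+p
def onplane(c,uv,h,st=None):
    Rm,p=cam_pose(c,st);uv=np.atleast_2d(np.float64(uv))
    d=np.c_[uv,np.ones(len(uv))]@np.linalg.inv(c["intrinsics"]).T@Rm.T
    return p+d*((h-p[2])/d[:,2])[:,None]
def down(a): # jaws open along world angle a
    x=np.array([0,0,-1.]);y=np.array([np.cos(a),np.sin(a),0]);
    return R.from_matrix(np.c_[x,y,np.cross(x,y)]).as_rotvec()
def rect(P):
    (c,s,a)=cv2.minAreaRect(np.float32(P[:,:2]*1000));return np.array(c)/1000,np.array(s),a
E
python3 - <<'E'
from h import *
from cell import cams
c=dict(np.load("top0.npz"));W=cloud(c)
print("bench z",np.median(W[100:300,100:140,2]),W[100:300,100:140,2].std())
im=c["image"].astype(int)
# stand plate: dark blueish grey
box=np.zeros((400,640),bool);box[155:225,195:298]=1
g=im.sum(2)
print(im[205,270],im[205,330],im[170,240],im[205,300], im[211,391])
m=(box&(W[...,2]>.006)).astype(np.uint8)
n,l,s,ce=cv2.connectedComponentsWithStats(m);k=1+s[1:,4].argmax();uv=np.argwhere(l==k)[:,::-1]
print("stand",s[k],rect(onplane(c,uv,.012)))
dk=box&(g<330);n,l,s,ce=cv2.connectedComponentsWithStats(dk.astype(np.uint8));k=1+s[1:,4].argmax();uv=np.argwhere(l==k)[:,::-1]
print("stand col",s[k],rect(onplane(c,uv,.012)))
box[:]=0;box[155:245,325:418]=1
m=(box&(W[...,2]>.03)).astype(np.uint8)
n,l,s,ce=cv2.connectedComponentsWithStats(m);k=1+s[1:,4].argmax();P=W[l==k]
print("tray",s[k],rect(onplane(c,np.argwhere((l==k)&(W[...,2]<.06))[:,::-1],.05)))
f=(W[...,2]>.095)&(W[...,2]<.125);f[:, :250]=0;f[:,280:]=0;f[:170]=0;f[212:]=0
print("film",W[f].mean(0),f.sum())
f=(W[...,2]>.145)&(W[...,2]<.19);f[:, :195]=0;f[:,280:]=0;f[:160]=0;f[212:]=0
print("knob",W[f].mean(0),f.sum())
w=cams.capture("wrist");print(w["T_tool_cam"].round(3).tolist(),w["intrinsics"][0])
cv2.imwrite("pics/crop.png",cv2.resize(c["image"][150:250,190:430],None,fx=3.3,fy=3.3,interpolation=cv2.INTER_CUBIC))
E
```

```text
bench z 3.1787031132379795e-05 0.1292902037758179
[96 88 84] [138 137 134] [114 110 108] [139 137 134] [106 105 111]
stand [ 203  164   87   53 2803] (array([0.57857922, 0.25025583]), array([281.92306519, 137.09806824]), 80.21693420410156)
stand col [ 203  165   85   49 1971] (array([0.57811578, 0.24782803]), array([268.96160889, 119.07618713]), 78.86283874511719)
tray [334 160  79  79 734] (array([ 0.54071851, -0.17098341]), array([211.77726746, 212.5844574 ]), 13.296710968017578)
film [0.56157002 0.16594252 0.11106401] 208
knob [0.58927728 0.31602545 0.16010357] 47
[[-0.0, -0.271, 0.963, -0.181], [1.0, 0.001, 0.0, -0.0], [-0.001, 0.963, 0.271, -0.071], [0.0, 0.0, 0.0, 1.0]] [278.96156434   0.         318.19150738]
```

View pics/crop.png

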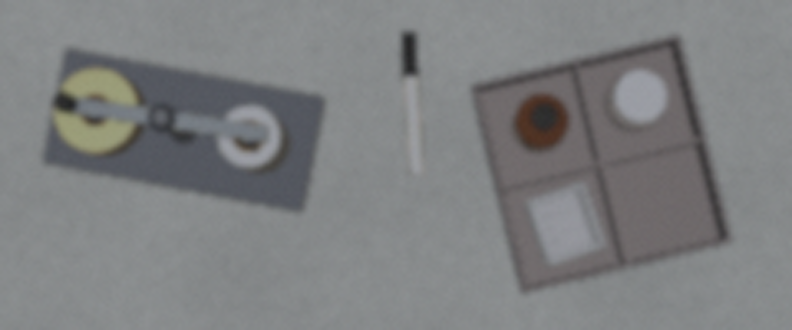

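The crop confirms the poses. The stand's +y points to world about (0.19,0.98), the keeper is at about 0.05 rad, the film roll is on the -y spindle and the empty bay is at the lower right of the tray. Next I'll raise the arm and take a close look with the wrist camera.

```bash
python3 - <<'E'
from h import *
from cell import manip,cams,inverse_kinematics as ik
S=np.array([.578,.248]);psi=np.radians(-11.1)
bay=np.array([.5407,-.171])+R.from_euler('z',13.3,degrees=True).as_matrix()[:2,:2]@[-.0515,-.0515];print("bay",bay)
def u(t):return np.array([np.cos(t),np.sin(t)])
for br in(0,np.pi):
    for nm,xy,z,a in[("look",S,.3,psi),("k0",S+.088*u(psi+np.pi/2),.142,psi),("k90",S+.088*u(psi+np.pi),.142,psi+np.pi/2),
      ("film",S-.08*u(psi+np.pi/2),.073,psi),("filmup",S-.08*u(psi+np.pi/2),.25,psi),("bay",bay,.066,np.radians(13.3)),("bayup",bay,.25,np.radians(13.3))]:
        q=ik([*xy,z],down(a+br));print(br,nm,None if q is None else np.round(q,2))
p=manip.state()["tool_pos"]
manip.move_linear([p[0],p[1],.34],rate=.3)
a=psi;zt=np.array([np.sin(a),-np.cos(a)])
manip.move_pose([*(S-.055*zt),.34],down(a))
manip.dwell(.2)
st=manip.state();c=cams.capture("wrist");cv2.imwrite("pics/w1.png",c["image"]);np.savez("w1.npz",st=np.array([st],object),**c)
print(st["clock"],st["tool_pos"])
E
```

```text
bay [ 0.50242885 -0.23296627]
0 look [ 0.37  0.13  1.58 -0.    1.42  0.56]
0 k0 [ 0.48  0.32  1.65 -0.    1.17  0.67]
0 k90 [ 0.45  0.09  1.92 -0.    1.12 -0.93]
0 film [ 0.25  0.22  1.92 -0.    1.01  0.44]
0 filmup [ 0.25  0.07  1.74 -0.    1.33  0.44]
0 bay [-0.48  0.16  2.   -0.    0.98 -0.71]
0 bayup [-0.48  0.01  1.81 -0.    1.32 -0.71]
3.141592653589793 look None
3.141592653589793 k0 [ 0.48  0.32  1.65  0.    1.17 -2.47]
3.141592653589793 k90 [0.45 0.09 1.92 0.   1.12 2.21]
3.141592653589793 film None
3.141592653589793 filmup None
3.141592653589793 bay [-0.48  0.16  2.   -0.    0.98  2.43]
3.141592653589793 bayup [-0.48  0.01  1.81 -0.    1.32  2.43]
2.525 [0.58802937 0.30307094 0.34007515]
```

View pics/w1.png

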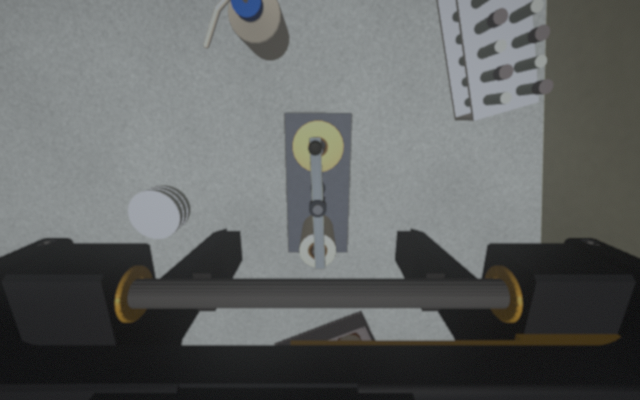

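The wrist view shows the knob at (316,147), the hub at (318,209), the film roll's top at (318,251) and the plate from (285,113) to (350,252). I'll turn these into positions.

```bash
python3 - <<'E'
from h import *
c=dict(np.load("w1.npz",allow_pickle=True));st=c.pop("st")[0];W=cloud(c,st);g=c["image"].astype(int)
v,u=np.mgrid[:400,:640]
def m(u0,u1,v0,v1):return(u>=u0)&(u<u1)&(v>=v0)&(v<v1)
k=m(300,332,130,162)&(W[...,2]>.15)&(W[...,2]<.185)
kc=np.argwhere(k)[:,::-1];print("knob depth",W[k].mean(0),k.sum(),onplane(c,kc.mean(0),.168,st))
k2=m(300,332,130,162)&(g.max(2)<60);q=np.argwhere(k2)[:,::-1];(ce,r)=cv2.minEnclosingCircle(np.float32(q));print("knob dark",ce,r,onplane(c,ce,.168,st))
h=m(300,336,195,222)&(W[...,2]>.139);q=np.argwhere(h)[:,::-1];print("hub",q.mean(0),onplane(c,q.mean(0),.145,st),len(q))
b=m(295,340,155,275)&(W[...,2]>.122)&(W[...,2]<.14);q=np.argwhere(b)[:,::-1];print("bar",rect(onplane(c,q,.136,st)))
f=m(295,345,225,275)&(W[...,2]>.104)&(W[...,2]<.119);q=np.argwhere(f)[:,::-1];ce,r=cv2.minEnclosingCircle(np.float32(q));print("film",ce,r,onplane(c,ce,.112,st))
t=m(285,352,115,178)&(W[...,2]>.054)&(W[...,2]<.07);q=np.argwhere(t)[:,::-1];ce,r=cv2.minEnclosingCircle(np.float32(q));print("tape",ce,r,onplane(c,ce,.062,st))
p=m(275,360,105,260)&(W[...,2]>.006)&(W[...,2]<.02);q=np.argwhere(p)[:,::-1];print("plate",rect(onplane(c,q,.012,st)))
E
```

```text
knob depth [0.58936544 0.33752934 0.16788808] 168 [[0.58936872 0.33753792 0.168     ]]
knob dark (315.5, 147.5) 6.5193023681640625 [[0.59025028 0.33811934 0.168     ]]
hub [317.62890625 208.51953125] [[0.57611054 0.25141709 0.145     ]] 256
bar (array([0.57337909, 0.2383125 ]), array([175.67616272,  24.58939362]), 79.09717559814453)
film (317.5, 249.2142791748047) 18.431716918945312 [[0.56069644 0.17339266 0.112     ]]
tape (317.96875, 146.265625) 25.870140075683594 [[0.59151795 0.32926166 0.062     ]]
plate (array([0.57575494, 0.24996155]), array([267.55914307, 119.57953644]), 78.88316345214844)
```

```bash
cat >> h.py <<'E'
PIV=np.array([.5758,.2503]);PSI=np.radians(-11.1)
def kpose(th,z,r=.0885):
    a=PSI+th+np.pi/2
    return [PIV[0]+r*np.cos(a),PIV[1]+r*np.sin(a),z],down(PSI+th)
def arc(manip,t0,t1,z,n,rate=.09,stop=6,f0=None):
    for t in np.linspace(t0,t1,n+1)[1:]:
        p,o=kpose(t,z);manip.move_linear(p,rate=rate,rot=o)
        s=manip.state();d=s["contact_force"]-f0
        print("th %.3f F %s"%(t,d.round(1)),"err",np.round((s["tool_pos"]-p)*1e3,1))
        if np.hypot(*d[:2])>stop:break
    return t
E
python3 - <<'E'
from h import *
from cell import manip
t0=.045
manip.set_gripper(.05,force=5)
p,o=kpose(t0,.24);manip.move_pose(p,o)
p,o=kpose(t0,.144);manip.move_linear(p,rate=.12)
f0=manip.state()["contact_force"]
manip.set_gripper(.0,force=5)
print("w",manip.state()["gripper_width"],manip.state()["contact_force"]-f0)
arc(manip,t0,1.53,.144,8,f0=f0)
arc(manip,1.53,1.60,.144,5,rate=.03,stop=4,f0=f0)
print(manip.state()["clock"],manip.state()["gripper_width"])
E
```

```text
w 0.0007888875899209809 [ 0.44592808 -1.01903692 -1.18029397]
th 0.231 F [ 0.9 -0.2 -1.2] err [0.  0.1 0.1]
th 0.416 F [-0.7 -0.3 -0.6] err [0.5 0.  0.2]
th 0.602 F [ 0.5 -0.9 -0.3] err [0.8 0.1 0.2]
th 0.788 F [ 0.3  0.5 -0.4] err [0.8 0.2 0.2]
th 0.973 F [ 0.4 -0.7 -0.7] err [0.8 0.3 0.2]
th 1.159 F [ 0.2 -0.1 -0.9] err [0.7 0.5 0.2]
th 1.344 F [ 0.6  0.2 -0.4] err [0.7 0.5 0.2]
th 1.530 F [-0.5  0.9 -1.3] err [0.6 0.6 0.2]
th 1.544 F [ 0.   0.5 -1.3] err [0.2 0.4 0. ]
th 1.558 F [-0.3 -0.3  0.2] err [-0.   0.1 -0. ]
th 1.572 F [-1.1 -0.5 -0.9] err [-0.  -0.1  0. ]
th 1.586 F [-0.9 -0.4 -0.7] err [ 0.  -0.1  0. ]
th 1.600 F [ 0.5 -0.6 -1.5] err [-0.  -0.1 -0. ]
9.475 0.0006997311988621838
```

The gripper closed to 0.8 mm, so it missed the knob. I'll look before doing anything else.

```bash
python3 - <<'E'
from h import *
from cell import manip,cams
st=manip.state();c=cams.capture("wrist");t=cams.capture("top");s=cams.capture("scene")
np.savez("w2.npz",st=np.array([st],object),**c);np.savez("top1.npz",**t)
im=np.vstack([np.hstack([cv2.resize(c["image"],(400,250)),cv2.resize(s["image"][215:365,280:480],(400,300))[:250]]),cv2.resize(t["image"][140:240,180:340],(800,350),interpolation=cv2.INTER_CUBIC)[:350]])
cv2.imwrite("pics/a2.png",im)
print(st["tool_pos"],R.from_rotvec(st["tcp_rot"]).as_matrix().round(3).tolist())
E
```

```text
[0.48848078 0.26472946 0.14399166] [[-0.0, 0.164, 0.986], [-0.0, 0.986, -0.164], [-1.0, -0.0, -0.0]]
```

View pics/a2.png

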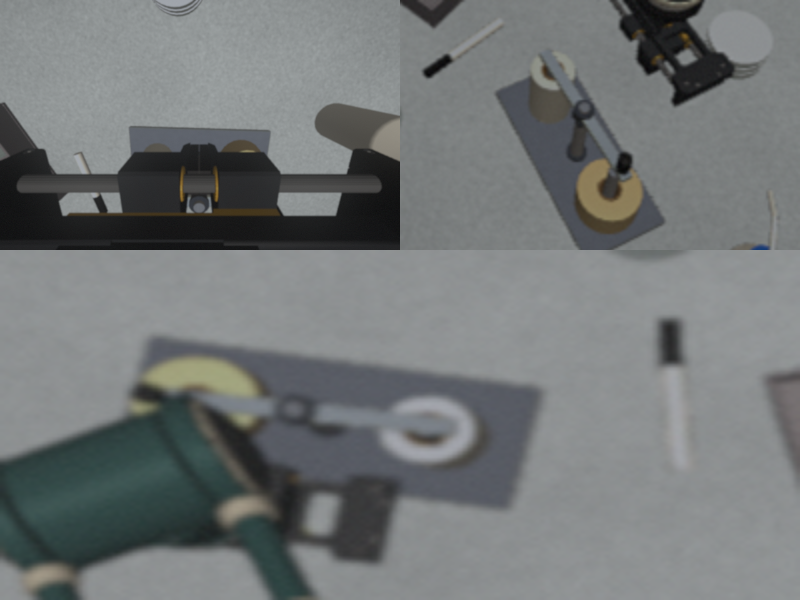

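The bar hasn't moved and nothing else is disturbed: the knob is at (150,393) in the lower panel, at the same angle as before. I'll return above the knob and check with pictures before closing.

```bash
python3 - <<'E'
from h import *
from cell import manip,cams
t0=.045
p,_=kpose(1.6,.24);manip.move_linear(p,rate=.25)
manip.set_gripper(.05,force=10)
print(manip.state()["gripper_width"])
p,o=kpose(t0,.24);manip.move_pose(p,o)
ims=[]
for z in(.21,.146):
    p,o=kpose(t0,z);manip.move_linear(p,rate=.12);manip.dwell(.1)
    st=manip.state();c=cams.capture("wrist");ims.append(c["image"][130:330,170:470]);W=cloud(c,st)
    print(st["tool_pos"],p,st["gripper_width"],st["clock"])
    k=(W[...,2]>.155)&(W[...,2]<.175)&(np.hypot(W[...,0]-p[0],W[...,1]-p[1])<.03);print(k.sum(),W[k].mean(0) if k.any() else 0)
s=cams.capture("scene");ims.append(cv2.resize(s["image"][265:365,310:460],(300,200)))
cv2.imwrite("pics/a3.png",cv2.resize(np.vstack([np.hstack(ims[:2]),np.hstack([ims[2],ims[2]*0])]),(800,533)))
E
```

```text
0.04969458479851781
[0.58919202 0.33796614 0.21068931] [np.float64(0.5889142665584688), np.float64(0.3378229456350358), 0.21] 0.05009387636942432 12.925
384 [0.58946894 0.33882561 0.16743907]
[0.5898271  0.33829196 0.14746745] [np.float64(0.5889142665584688), np.float64(0.3378229456350358), 0.146] 0.049799994364108355 13.7583
727 [0.58953373 0.33931413 0.16701076]
```

View pics/a3.png

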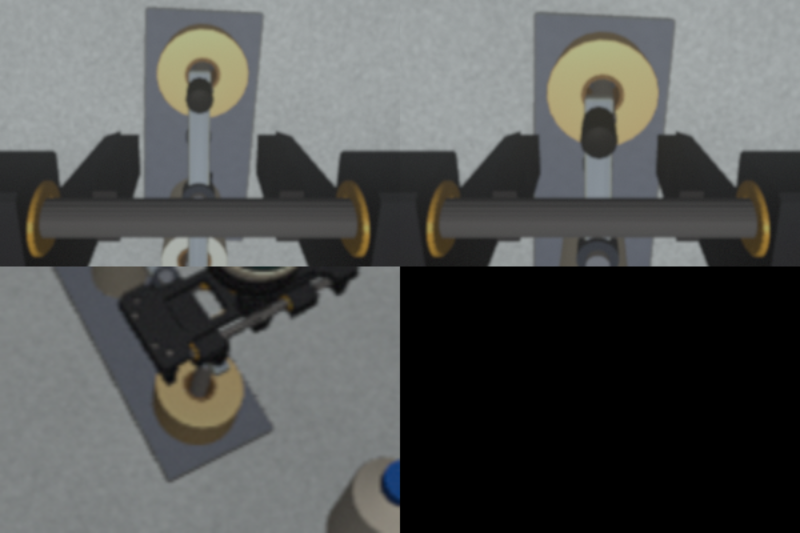

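In the second frame the knob is centred between the fingers at (600,135). I'll close in stages and read the width each time.

```bash
python3 - <<'E'
from h import *
from cell import manip,cams
ims=[]
for w in(.03,.02,.012):
    manip.set_gripper(w,force=10);s=manip.state();print(w,s["gripper_width"],s["contact_force"].round(1),s["tool_pos"].round(4))
    ims.append(cams.capture("wrist")["image"][180:280,240:390])
manip.dwell(.3);print(manip.state()["gripper_width"],manip.state()["clock"])
cv2.imwrite("pics/a4.png",cv2.resize(np.hstack(ims),None,fx=1.7,fy=1.7))
E
```

```text
0.03 0.029886173117516027 [-0.2  0.8  0.8] [0.5889 0.3378 0.146 ]
0.02 0.019855693746028302 [ 0.2 -0.6 -0.5] [0.5889 0.3378 0.146 ]
0.012 0.012208375412665529 [-0.   0.2 -1. ] [0.5889 0.3378 0.146 ]
0.0119769754514442 15.4833
```

View pics/a4.png

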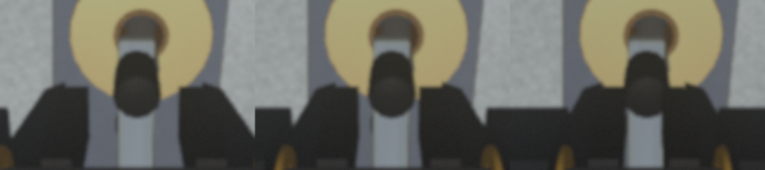

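At 12 mm the fingers still aren't blocked. They appear to sit on the pivot side of the knob. I'll use the saved depth map to find where the fingers are in tool coordinates.

```bash
python3 - <<'E'
from h import *
c=dict(np.load("w2.npz",allow_pickle=True));c.pop("st")
K=c["intrinsics"];T=c["T_tool_cam"];z=c["z_map"]
for v in range(214,262,4):
    for u in(300,312,328,340):
        d=z[v,u];P=T[:3,:3]@[(u-K[0,2])/K[0,0]*d,(v-K[1,2])/K[1,1]*d,d]+T[:3,3]
        print(v,u,(P*1000).round(0),c["image"][v,u],end=" | ")
    print()
E
```

```text
214 300 [131. -21.  38.] [109 100  95] | 214 312 [131.  -7.  38.] [109 100  95] | 214 328 [131.  12.  38.] [108 100  95] | 214 340 [132.  26.  38.] [108 100  95] | 
218 300 [131. -21.  43.] [108  99  94] | 218 312 [130.  -7.  43.] [108  99  94] | 218 328 [132.  12.  43.] [110 101  96] | 218 340 [130.  26.  42.] [108 100  96] | 
222 300 [131. -21.  48.] [108 100  95] | 222 312 [131.  -7.  48.] [107  98  94] | 222 328 [131.  12.  48.] [108  99  94] | 222 340 [131.  26.  48.] [109 100  95] | 
226 300 [131. -22.  53.] [108  99  95] | 226 312 [131.  -7.  53.] [109 100  96] | 226 328 [130.  12.  53.] [108 100  95] | 226 340 [131.  26.  53.] [107  99  94] | 
230 300 [-37. -10. -11.] [61 56 53] | 230 312 [132.  -7.  58.] [89 82 78] | 230 328 [132.  12.  58.] [88 81 78] | 230 340 [131.  26.  58.] [90 83 79] | 
234 300 [-42. -10. -11.] [38 37 36] | 234 312 [-40.  -3. -10.] [37 36 35] | 234 328 [-40.   5. -10.] [37 36 35] | 234 340 [-42.  12. -11.] [38 36 34] | 
238 300 [-48.  -9. -11.] [36 35 34] | 238 312 [-46.  -3. -10.] [36 36 34] | 238 328 [-45.   5. -10.] [35 35 35] | 238 340 [-49.  11. -12.] [36 35 34] | 
242 300 [-53.  -9. -11.] [35 34 33] | 242 312 [-50.  -3. -10.] [36 34 34] | 242 328 [-49.   5. -10.] [34 33 34] | 242 340 [-53.  11. -11.] [36 36 35] | 
246 300 [-58.  -9. -11.] [36 34 33] | 246 312 [-55.  -3. -10.] [31 32 30] | 246 328 [-55.   5. -10.] [34 32 32] | 246 340 [-58.  11. -12.] [35 33 34] | 
250 300 [-59.  -9. -10.] [33 32 32] | 250 312 [-59.  -3. -10.] [31 30 32] | 250 328 [-59.   5. -10.] [31 30 29] | 250 340 [-62.  10. -11.] [34 35 33] | 
254 300 [-63.  -8. -10.] [34 32 33] | 254 312 [-63.  -3. -10.] [32 31 31] | 254 328 [-63.   5. -10.] [30 29 29] | 254 340 [-66.  10. -11.] [33 32 30] | 
258 300 [-67.  -8. -10.] [30 28 29] | 258 312 [-68.  -3. -10.] [31 30 30] | 258 328 [-66.   5.  -9.] [28 26 27] | 258 340 [-70.  10. -11.] [33 32 31] |
```

The visible fingertip faces sit about 30–38 mm behind the nominal TCP. At a commanded 0.146 m the real tips were therefore above the knob's top (0.168), which explains the empty grip. I'll go about 36 mm deeper, where the fingers straddle the bar harmlessly in either case. This time the swing will only start if the width confirms a hold.

```bash
python3 - <<'E'
from h import *
from cell import manip
t0=.045;Z=.110
manip.set_gripper(.05,force=6)
p,o=kpose(t0,Z);manip.move_linear(p,rate=.06)
s=manip.state();f0=s["contact_force"];print(f0.round(1),s["tool_pos"])
manip.set_gripper(.01,force=6)
s=manip.state();print("w",s["gripper_width"],(s["contact_force"]-f0).round(1))
if s["gripper_width"]>.0145:
    arc(manip,t0,1.53,Z,8,f0=f0)
    arc(manip,1.53,1.60,Z,5,rate=.03,stop=4,f0=f0)
s=manip.state();print(s["clock"],s["gripper_width"])
E
```

```text
[0.  0.5 0.5] [0.58900094 0.33787863 0.10995672]
w 0.017431429756550806 [ 0.2 -0.4  1.2]
th 0.231 F [-0.1 -1.2 -0.2] err [0.1 0.  0.3]
th 0.416 F [-0.4 -0.8  1.8] err [0.6 0.  0.3]
th 0.602 F [-1.  -2.4  1.5] err [0.7 0.1 0.2]
th 0.788 F [ 0.7 -1.4  1.4] err [0.8 0.2 0.2]
th 0.973 F [ 0.2 -1.5  2.2] err [0.8 0.3 0.2]
th 1.159 F [ 1.2 -1.6  3.7] err [0.7 0.4 0.2]
th 1.344 F [ 1.7 -0.9  1.8] err [0.7 0.5 0.2]
th 1.530 F [ 1.1 -1.6  2.5] err [0.6 0.6 0.2]
th 1.544 F [2.7 1.1 2.1] err [0.5 0.6 0.2]
th 1.558 F [ 2.2 -0.3  1.6] err [0.4 0.2 0.2]
th 1.572 F [3.7 0.3 2. ] err [0.4 0.  0.2]
th 1.586 F [4.  4.1 0.3] err [0.6 1.2 0.2]
21.1917 0.01774135511516041
```

The width of 17.5 mm confirms the knob was held, and the stop was felt at about 1.58 rad. I'll release and take a close look above the film roll.

```bash
python3 - <<'E'
from h import *
from cell import manip,cams
manip.set_gripper(.04)
s=manip.state();p=s["tool_pos"];manip.move_linear([p[0],p[1],.2],rate=.2)
manip.set_gripper(.088)
manip.move_pose([.5606,.172,.22],down(PSI));manip.dwell(.15)
st=manip.state();c=cams.capture("wrist");W=cloud(c,st);np.savez("w5.npz",st=np.array([st],object),**c)
d=np.hypot(W[...,0]-.5606,W[...,1]-.172)
k=(d<.05)&(W[...,2]>.106)&(W[...,2]<.1165);q=np.argwhere(k)[:,::-1]
ce,r=cv2.minEnclosingCircle(np.float32(q));print("film",ce,r,onplane(c,ce,.112,st),k.sum(),W[k].mean(0))
cv2.imwrite("pics/a5.png",c["image"]);print(st["clock"],st["tool_pos"])
E
```

```text
film (319.0, 186.3148193359375) 27.815412521362305 [[0.5602073  0.17259339 0.112     ]] 2026 [0.56029259 0.17283448 0.11301664]
24.5333 [0.5603543  0.17231019 0.21991846]
```

View pics/a5.png

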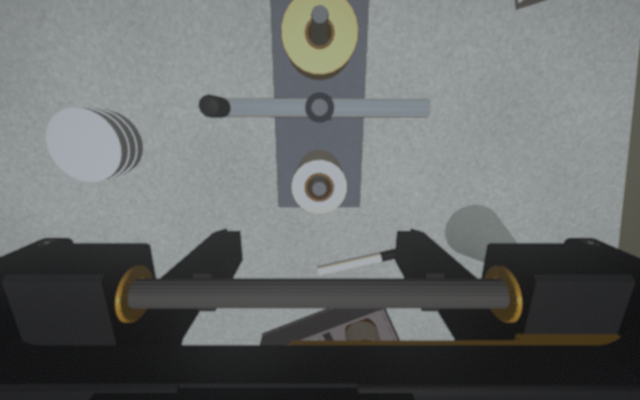

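The bar is now square across the stand, with the hub at (319,106) and the knob at (214,105). The film roll is free at (319,186), within 1 mm of the planned position. Next: grasp it and lift straight up.

```bash
python3 - <<'E'
from h import *
from cell import manip,cams
xy=[.5602,.1724]
manip.move_linear([*xy,.12],rate=.2)
manip.move_linear([*xy,.042],rate=.08)
f0=manip.state()["contact_force"];print("down",f0.round(1))
manip.set_gripper(.05,force=20)
s=manip.state();print("w",s["gripper_width"],(s["contact_force"]-f0).round(1))
if .055<s["gripper_width"]<.065:
    manip.move_linear([*xy,.062],rate=.05)
    s=manip.state();print("up20",s["gripper_width"],(s["contact_force"]-f0).round(1))
    if np.hypot(*(s["contact_force"]-f0)[:2])<8:
        manip.move_linear([*xy,.202],rate=.12)
        manip.dwell(.2);s=manip.state();print("up160",s["gripper_width"],(s["contact_force"]-f0).round(1),s["tool_pos"],s["clock"])
c=cams.capture("scene");cv2.imwrite("pics/a6.png",c["image"][60:360,200:500]);np.savez("s6.npz",**c)
E
```

```text
down [-0.1 -0.8  1.3]
w 0.05988794263043747 [ 1.   0.5 -0.1]
up20 0.05975247114133327 [-0.5  0.  -3.4]
up160 0.059956930989512706 [-0.1  0.7 -4. ] [0.55972411 0.17228524 0.20105128] 28.9583
```

View pics/a6.png

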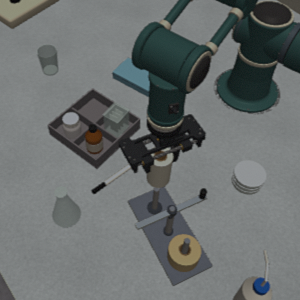

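The roll is clear of the spindle and held, with a width of 60 mm and about 4 N of weight; the stand hasn't moved. Next I'll carry it above the bay and check before lowering.

```bash
python3 - <<'E'
from h import *
from cell import manip,cams
B=[.501,-.232];a=np.radians(13.3)
manip.move_pose([*B,.212],down(a))
manip.move_linear([*B,.115],rate=.12);manip.dwell(.15) # roll bottom at 0.085
st=manip.state();c=cams.capture("wrist");W=cloud(c,st);np.savez("w7.npz",st=np.array([st],object),**c)
cv2.imwrite("pics/a7.png",c["image"]);print(st["clock"],st["tool_pos"],st["gripper_width"],st["contact_force"].round(1))
# wall tops in tray frame about assumed tray centre
Rt=R.from_euler('z',-13.3,degrees=True).as_matrix()[:2,:2]
L=(W[...,:2]-np.array(B))@Rt.T*1000
k=(W[...,2]>.044)&(W[...,2]<.056)&(np.abs(L)<80).all(-1)
for ax in(0,1):
    h,e=np.histogram(L[k][:,ax],bins=np.arange(-80,81,4));print("xy"[ax],[(int(x),int(n)) for x,n in zip(e,h) if n>30])
E
```

```text
31.6333 [ 0.50190045 -0.23246331  0.11628537] 0.0598704661417845 [-0.  -0.4 -2.5]
x [(-60, 69), (-56, 609), (-52, 195), (44, 160), (48, 375), (72, 122), (76, 211)]
y [(-32, 40), (-28, 37), (-24, 45), (-20, 48), (-16, 41), (-12, 54), (-8, 73), (-4, 78), (0, 90), (4, 83), (8, 89), (12, 89), (16, 83), (20, 56), (24, 56), (28, 45), (32, 58), (36, 47), (40, 53), (44, 49), (48, 247), (52, 484), (56, 60), (60, 52), (64, 54), (68, 56), (72, 57), (76, 57)]
```

View pics/a7.png

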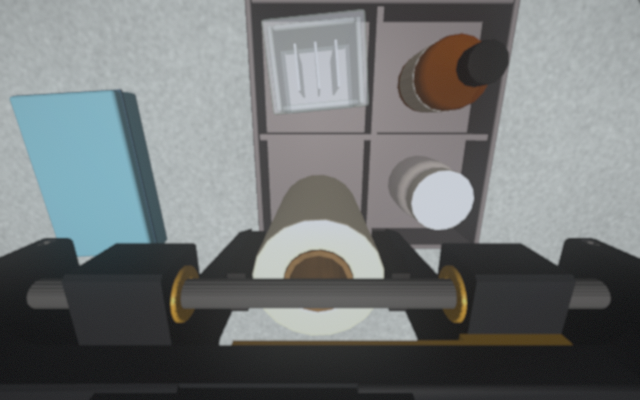

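The roll hangs upright over the bay between the walls. Measured wall offsets are -54.5/+48.5 mm in x and +52 mm in y, so the bay centre is 3 mm towards tray -x. I'll correct for that, lower until contact, release and back off.

```bash
python3 - <<'E'
from h import *
from cell import manip,cams
B=[.498,-.2322]
manip.move_linear([*B,.105],rate=.06)
f0=manip.state()["contact_force"]
manip.move_linear([*B,.040],rate=.10)
for z in np.arange(.038,.0315,-.001):
    manip.move_linear([*B,z],rate=.02);s=manip.state();d=(s["contact_force"]-f0)
    print(round(z,4),d.round(1),s["tool_pos"][2].round(4))
    if d[2]>3: break
manip.dwell(.2)
manip.set_gripper(.072,force=20);manip.dwell(.2)
s=manip.state();print(s["gripper_width"],s["contact_force"].round(1))
z=s["tool_pos"][2]
manip.move_linear([*B,z+.05],rate=.06)
manip.move_linear([*B,.22],rate=.2)
st=manip.state();c=cams.capture("wrist");W=cloud(c,st);np.savez("w8.npz",st=np.array([st],object),**c);cv2.imwrite("pics/a8.png",c["image"])
k=(np.hypot(W[...,0]-B[0],W[...,1]-B[1])<.05)&(W[...,2]>.095)&(W[...,2]<.12);q=np.argwhere(k)[:,::-1]
ce,r=cv2.minEnclosingCircle(np.float32(q));print("roll",onplane(c,ce,.105,st),W[k].mean(0),W[k][:,2].std(),k.sum());print(st["clock"])
E
```

```text
0.038 [ 1.   0.9 -0.3] 0.0386
0.037 [-0.8  0.  -0. ] 0.0371
0.036 [-0.2  0.9  0. ] 0.0359
0.035 [0.1 0.3 2.8] 0.0353
0.034 [-2.5  2.7  8.7] 0.0353
0.07215579614977469 [ 0.7  0.8 -0.5]
roll [[ 0.49759478 -0.23150089  0.105     ]] [ 0.4975347  -0.23146653  0.10583365] 0.0017747340812572397 1962
36.6583
```

View pics/a8.png

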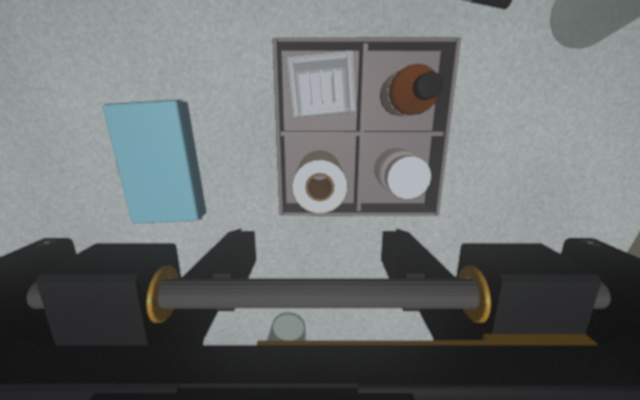

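The roll stands upright and centred in the bay at (320,186), with its top at 0.105 m, and the other items are undisturbed. Now I'll turn the keeper back.

```bash
python3 - <<'E'
from h import *
from cell import manip,cams
t0=1.572;Z=.110
manip.set_gripper(.05,force=6)
p,o=kpose(t0,.2);manip.move_pose(p,o)
p,o=kpose(t0,Z);manip.move_linear(p,rate=.1)
f0=manip.state()["contact_force"]
manip.set_gripper(.01,force=6)
s=manip.state();print("w",s["gripper_width"],(s["contact_force"]-f0).round(1))
if s["gripper_width"]>.0145:
    t=arc(manip,t0,.04,Z,8,f0=f0,stop=10)
    if t<.05: arc(manip,t,-.035,Z,5,rate=.03,stop=4,f0=f0)
s=manip.state();print(s["clock"],s["gripper_width"])
E
```

```text
w 0.018092881579529173 [0.4 0.7 0.4]
th 1.381 F [1.4 0.7 1.9] err [0.1 0.  0.1]
th 1.189 F [0.5 0.3 1.9] err [ 0.  -0.3  0.2]
th 0.998 F [0.4 0.6 2. ] err [-0.2 -0.4  0.1]
th 0.806 F [-0.4 -0.6  2.9] err [-0.2 -0.4  0.1]
th 0.615 F [-0.2  0.9  2.8] err [-0.3 -0.4  0.1]
th 0.423 F [0.1 0.5 2.3] err [-0.4 -0.3  0.1]
th 0.232 F [0.3 1.3 2.4] err [-0.5 -0.1  0. ]
th 0.040 F [0.2 0.7 3.4] err [-0.5  0.1  0.1]
th 0.025 F [-0.3  0.8  3.7] err [-0.6  0.   0. ]
th 0.010 F [-0.5  0.7  3. ] err [-0.1  0.   0. ]
th -0.005 F [-0.3  0.8  4. ] err [ 0.2 -0.1  0. ]
th -0.020 F [-3.4  1.1  5.7] err [-0.9  0.2 -0. ]
th -0.035 F [-6.9  1.7  7.5] err [-2.2  0.3 -0.1]
44.65 0.017343687467903827
```

Closed against the stop: force rose to 6.9 N, well below what would slide the stand. I'll release, back off and do a final check from above.

```bash
python3 - <<'E'
from h import *
from cell import manip,cams
manip.set_gripper(.04)
p=manip.state()["tool_pos"];manip.move_linear([p[0],p[1],.22],rate=.15)
manip.set_gripper(.088)
zt=np.array([np.sin(PSI),-np.cos(PSI)]);manip.move_pose([*(PIV-.055*zt),.34],down(PSI));manip.dwell(.3)
st=manip.state();c=cams.capture("wrist");W=cloud(c,st)
v,u=np.mgrid[:400,:640]
def m(a,b,d,e):return(u>=a)&(u<b)&(v>=d)&(v<e)
near=lambda x,y,r:np.hypot(W[...,0]-x,W[...,1]-y)<r
kx=kpose(0,.168)[0]
def cen(k,h):return onplane(c,np.argwhere(k)[:,::-1].mean(0),h,st)[0,:2]
K=cen(near(*kx[:2],.025)&(W[...,2]>.15)&(W[...,2]<.185),.168);H=cen(near(*PIV,.02)&(W[...,2]>.139)&(W[...,2]<.15),.145)
q=np.argwhere(m(275,360,105,260)&(W[...,2]>.006)&(W[...,2]<.02))[:,::-1];rc=rect(onplane(c,q,.012,st))
print("knob",K,"hub",H,"plate",rc);d=K-H;print("keeper deg",np.degrees(np.arctan2(d[1],d[0]))-rc[2],"clock",st["clock"])
# clear the arm from the top view
manip.move_pose([.42,.45,.36],down(.6))
t=cams.capture("top");W=cloud(t);print("marker etc")
box=np.zeros((400,640),bool);box[155:245,325:418]=1
k=box&(W[...,2]>.03)&(W[...,2]<.06);print("tray",rect(onplane(t,np.argwhere(k)[:,::-1],.05)))
k=box&(W[...,2]>.095)&(W[...,2]<.115);k[:195]=0;print("roll",W[k].mean(0))
a=t["image"];b=np.load("top0.npz")["image"]
cv2.imwrite("pics/a9.png",cv2.resize(np.vstack([b[100:310,130:510],a[100:310,130:510]]),None,fx=1.4,fy=1.4));print(manip.state()["clock"])
E
```

```text
knob [0.59283453 0.33701517] hub [0.57597925 0.25159768] plate (array([0.57584955, 0.25030423]), array([266.48348999, 119.56674957]), 78.88140869140625)
keeper deg -0.04407046811820692 clock 47.7417
marker etc
tray (array([ 0.5407312 , -0.17085832]), array([211.85066223, 212.73834229]), 13.25188159942627)
roll [ 0.49776419 -0.21770018  0.10342229]
48.7333
```

View pics/a9.png

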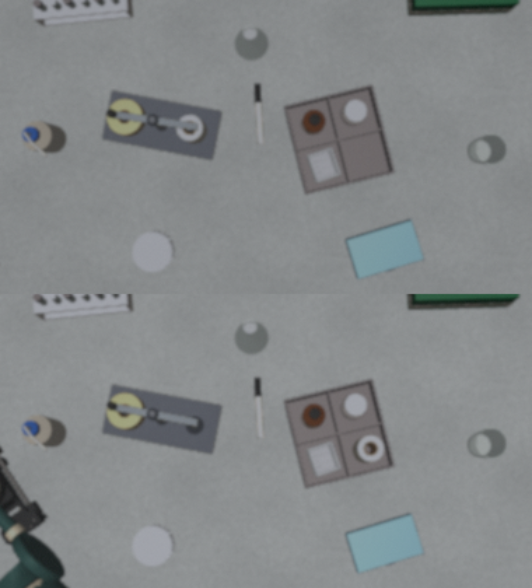

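Before and after match. The stand, tray and bystanders are in place, the roll is in the bay at (370,448) and the bar lies over both spindles. I'll hand it in.

```bash
python3 -c "
from cell import manip,order
print(manip.state()['contact_force'].round(1));order.close_job();print(manip.state()['clock'])"
```

```text
[-0.4  0.1 -0.3]
the job is handed in; nothing more can be done
the job is handed in; nothing more can be done
```

The job is done and handed in at about 49 s. I opened the keeper to its stop, drew the film roll straight up and lowered it upright onto the bay floor. Then I turned the keeper back to its other stop and moved the arm clear.

**Last checks**
- **Keeper:** it reads -0.04° (fully closed).
- **Stand and tray:** both are within 1 mm of where they started.
- **Film roll:** seen from close by after release, it stands in the bay at (0.498, -0.231), with its top at 0.106 m against 0.105 m expected.
- **Other items:** the before and after top views show none of them moved.

**What went wrong or disagreed**
- **First knob grip missed:** the real fingertips sit about 35 mm short of the stated TCP. The gripper closed above the knob and swung round empty, touching nothing. I found the offset in the wrist camera's depth map, and the second grip held.
- **Final top-view roll position:** it came out about 14 mm off in y (-0.218). I did not rely on it, because the mask probably also took in neighbouring pixels. The picture itself shows the roll well inside its compartment.
- **Forces:** the highest reading was about 10 N, at the closing keeper stop.

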